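Clear the shaping bench: clamps, sanding things and square to their trays

TASK

Tidy the shaping bench after the lesson: put both spring clamps in the blue bin, the cork sanding block and the sanding drum in the dark wooden tray, and the steel square in the green-lined tray. Set each thing down on the tray's bottom without dropping it, lying flat and not on top of or propped on anything else (the drum may stand or lie), and leave the two bottles standing where they are.

Things in the scene. Friction and masses are not known exactly. Their poses are not given: they have to be found in the camera images.
- black_clamp: Spring clamp, black nylon with orange handle sleeves and jaw pads. Lies on its side: two handles diverge to its -x end, the two jaws meet at its +x end. 115 mm long (x -60 to +57), 62 mm wide across the handle ends, 24 mm high. Origin: centre of its underside below the pivot block; x along its length, z up. The pivot block (x -12 to +18, full height) has two parallel cheeks 30 mm apart across y, the place to grip. About 70 g, rigid (it need not be squeezed open).
- yellow_clamp: Spring clamp, yellow nylon with black handle sleeves and jaw pads. Lies on its side: two handles diverge to its -x end, the two jaws meet at its +x end. 115 mm long (x -60 to +57), 62 mm wide across the handle ends, 24 mm high. Origin: centre of its underside below the pivot block; x along its length, z up. The pivot block (x -12 to +18, full height) has two parallel cheeks 30 mm apart across y, the place to grip. About 70 g, rigid (it need not be squeezed open).
- cork_block: Cork hand-sanding block with red-brown abrasive paper wrapped under it and up both long sides; a thing for sanding. 110 mm (x) by 52 mm (y) by 32 mm high. Origin: centre of its underside, z up. About 90 g.
- sanding_drum: Sanding drum for a drill, standing on its flat end: red-brown abrasive sleeve 38 mm in diameter and 38 mm high, black rubber end face, steel nut and a 6 mm steel shank pointing up, its tip 68 mm above the underside. A thing for sanding. Origin: centre of its underside, z up along the axis; round, so its yaw does not matter. About 100 g.
- square: Small all-steel engineer's square lying flat: thick dark stock 80 mm (x) by 24 mm (y) by 16 mm high, and a thin bright blade 20 mm wide and 2.5 mm thick, held about 7 mm above the bench, that leaves the stock near its +x end (x 20 to 40) and runs along +y from the stock's side at y 12 to y 87. Origin: centre of the stock's underside, z up. About 260 g, centre of mass near x 3, y 6.
- blue_bin: Blue plastic bin for the clamps, with blank white card holders on its long faces. 50 mm high, walls 5 mm, inner floor 5 mm above its underside. Outside 160 mm (x) by 200 mm (y), open on top; origin at the centre of its underside, x across its short side, y along its long side, z up. It stands firmly on the bench and does not move.
- wood_tray: Dark wooden tray with pale corner joints, for the things for sanding. 40 mm high, walls 8 mm, inner floor 8 mm above its underside. Outside 160 mm (x) by 200 mm (y), open on top; origin at the centre of its underside, x across its short side, y along its long side, z up. It stands firmly on the bench and does not move.
- lined_tray: Aluminium tray with a green lining, for the square. 30 mm high, walls 5 mm, inner floor 5 mm above its underside. Outside 160 mm (x) by 200 mm (y), open on top; origin at the centre of its underside, x across its short side, y along its long side, z up. It stands firmly on the bench and does not move.
- water_bottle: Bystander: steel drinking bottle with a red band and green cap, 72 mm in diameter, 190 mm high, standing loose. Origin: centre of its underside.
- glue_bottle: Bystander: yellow glue bottle with a paper band and orange nozzle, 58 mm in diameter, 160 mm high, standing loose. Origin: centre of its underside.

How it is judged:
By the outcome, as a careful person would: the job done as asked, in the order asked, and still so for the second after the job is handed in, with the robot touching nothing.
It also fails if it takes over 136 s, if anything falls off the work surface, if the arm or the gripper's body presses on something with over 40 N, if the wrist force passes 120 N, or if a joint passes its speed limit or range.

ROBOT

A 6-joint arm with a two-finger parallel gripper is mounted at the origin on the work surface. World frame = base frame: x ahead of the robot, y to its left, z up, the work surface at z = 0. Lengths are in m, angles in rad, forces in N, time in s.
With the tool pointing down it reaches from about 0.375 to 0.925 m from the base axis. Payload 5.7 kg.
Tool frame: the origin (TCP) lies midway between the tips of the shut fingers; the grasp point (between the pads) lies 19 mm behind it; z points along the fingers, y is the line along which they close (so a half turn about z gives the same grasp; the last joint's range is limited). The gripper opens to 85 mm and grips with 20 to 120 N. Pads are 22 mm wide; open, the fingers measure 114 mm over their backs; the gripper's body (76 mm by 85 mm) begins 54 mm behind the grasp point. The pads swing forward as they close: fully open they stand 13 mm farther back than shut.
Start: joints at [1.181, 0.359, 1.51, -0, 1.272, -0.115], TCP at [0.163, 0.577, 0.231] pointing down, gripper open.
Joint ranges: [-2.97, 2.97], [-1.01, 2.36], [0.21, 2.38], [-0.96, 4.11], [0.2, 2.71], [-2.98, 2.98]. Speed limits (rad/s): [2.39, 2.39, 3.14, 3.14, 3.14, 3.14].

INTERFACE

Orientations are given as a 3x3 rotation matrix whose columns are the frame's x, y, z axes.
In Python, from plant import r, capture, job gives the robot as it stands. The module is installed in compiled form; this text tells all that it offers.
- The arm moves only by the tool servo_tool, never from a script. Its argument "plan" is one flat list of numbers, 7 for each row, row after row: the shift along the tool's x, y, z in m, then the turn, a rotation vector about the tool's x, y, z in rad, then the finger opening in m, from 0 to 0.0854. In form: [dx, dy, dz, ax, ay, az, jaw, dx, dy, dz, ax, ay, az, jaw, ...]. A call has 1 to 8 rows; each row is the pose to reach, as a shift and turn from the pose commanded when the call began, along the tool's axes at that moment; what a row does not reach only later rows make up. A row lasts 1/10 s, in which the tool goes at most 50 mm and 8.59 degrees, less where a joint would pass 70% of its speed; a pose out of reach is approached as far as the arm can. A call with a gripper value outside its range is refused whole. The fingers move at their own pace and stop on an object; "newtons" is the grip in N (left out, the last holds). Time passes only in rows, so rows that repeat a pose let the fingers close. It gives the time, the measured TCP pose, the force, the opening and the grip force at its end, in the units of the state.
- r.read_state(): the state, without advancing time (a new reading comes with each control period).
- capture(name): name is "scene" or "top" or "wrist"; returns a dict with "pixels" (384x512x3 uint8, red, green, blue), "range_z" (384x512 float32, m along the optical axis (not along the pixel's ray), 0 where there is no reading), "fovy" (degrees; the focal length in pixels is half the picture's height over the tangent of half this angle, whatever the lens; pixels are square), "cx", "cy" (the principal point, pixels), "dist" ([k1, k2, p1, p2, k3] as OpenCV has them; the pictures are not rectified), "xyz" and "attitude" of the camera in the world; the wrist camera has in their place "tool_from_camera" (4x4, takes a point from camera to tool coordinates, whose origin is the TCP and whose axes are the flange's). Camera axes: x right, y up, looking along -z (the intrinsics and any distortion apply to the point x, -y, -z); pixel columns grow to the right and rows downward; lengths in m; the calibration is good to about 2 mm. A picture is of the moment at which its call begins: read the wrist's pose just before it.
- job.job_done(): hands the job in; it is judged then, once.
The state is a dict: "time_s": time; "joint_positions": joint angles; "qd": joint speeds; "effort": joint torques, N m; "tool_pos": TCP position; "ee_rot": TCP orientation; "ft_force": force on the tool from outside, world axes, zero at the start; "torque": the same for the moment, N m; "gripper_width": opening from 0.0 (shut) to 1.0 (fully open); "finger_force": force on a finger pad.
Only numpy, scipy, OpenCV 4.12 (cv2) and the standard library are available. Lean on these libraries where they do the work, as an engineer would, in place of code of your own. Each camera call takes 0.05 s, during which the arm holds its last target. There are 200 camera calls.

## Working session

There is one attempt and no reset: what is moved stays moved. The work goes in short steps, Python scripts to look and compute and a tool call to move; the robot and the scene stay as the last step left them, time stands still between calls to the robot, and variables do not carry over. Pictures are saved under pics/ and viewed, at most 14 in all, crops included, and the job is handed in when it is done.

Besides the shell and the picture viewer there is one more tool, called by a JSON object that holds its "name" and its "arguments". servo_tool: Moves the arm, as the interface text tells. Its arguments: {"type":"object","properties":{"plan":{"type":"array"},"newtons":{"type":"number"}},"required":["plan"]}

```bash
mkdir -p pics
cat > h.py <<'E'
import numpy as np, cv2
from plant import r, capture, job
def cloud(c, T=None):
    h,w=c["range_z"].shape; f=h/2/np.tan(np.radians(c["fovy"])/2)
    K=np.array([[f,0,c["cx"]],[0,f,c["cy"]],[0,0,1]])
    u,v=np.meshgrid(np.arange(w),np.arange(h))
    p=cv2.undistortPoints(np.stack([u,v],-1).reshape(-1,1,2).astype(float),K,np.array(c["dist"],float)).reshape(h,w,2)
    z=c["range_z"]
    P=np.stack([p[...,0]*z,-p[...,1]*z,-z],-1)
    if T is None: R,t=np.array(c["attitude"]).reshape(3,3),np.array(c["xyz"])
    else: R,t=T[:3,:3],T[:3,3]
    W=P@R.T+t; W[z==0]=np.nan
    return W
def wrist():
    s=r.read_state(); c=capture("wrist")
    T=np.eye(4); T[:3,:3]=np.array(s["ee_rot"]).reshape(3,3); T[:3,3]=s["tool_pos"]
    return c, cloud(c,T@np.array(c["tool_from_camera"]).reshape(4,4))
def save(c,n,s=1.5): cv2.imwrite(f"pics/{n}.png",cv2.resize(c["pixels"][...,::-1],None,fx=s,fy=s))
E
python3 - <<'E'
from h import *
for n in("top","scene"):
    c=capture(n); save(c,n); W=cloud(c); np.save(n+".npy",W); np.save(n+"_rgb.npy",c["pixels"]); print(n,c["xyz"],c["dist"],c["fovy"])
print(r.read_state())
E
```

```text
top [3.39342833e-01 1.25648979e-03 1.47783064e+00] [-0.04381471  0.          0.          0.          0.        ] 46.77150682457673
scene [ 1.31989186 -0.53564123  0.85764003] [0.01470249 0.         0.         0.         0.        ] 47.447010047638734
{'time_s': 0.1, 'joint_positions': array([ 1.18090178e+00,  3.59427777e-01,  1.51133252e+00,  4.74970224e-05,
        1.27250279e+00, -1.15101288e-01]), 'qd': array([-0.00016222, -0.00120721, -0.00250298,  0.00089749,  0.00025932,
       -0.00071176]), 'effort': array([ 2.37782001e-05, -5.28651273e+01, -2.79351604e+01,  3.03799379e-05,
        5.18148343e-03, -3.16805632e-06]), 'tool_pos': array([0.16256524, 0.57691859, 0.23053758]), 'ee_rot': array([[-9.62477438e-01,  2.71360872e-01, -6.76907138e-04],
       [ 2.71361613e-01,  9.62476255e-01, -1.52780607e-03],
       [ 2.36920259e-04, -1.65416549e-03, -9.99998604e-01]]), 'ft_force': array([-0.38187555, -0.38193605, -0.63456638]), 'torque': array([ 0.02724688,  0.02067554, -0.00977311]), 'finger_force': 0.0, 'gripper_width': 1.0021328473474407}
```

View pics/top.png

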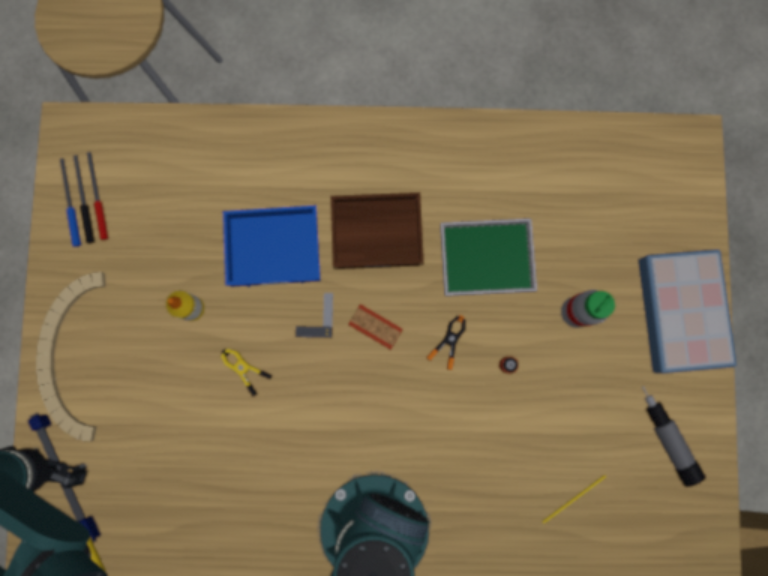

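View pics/scene.png

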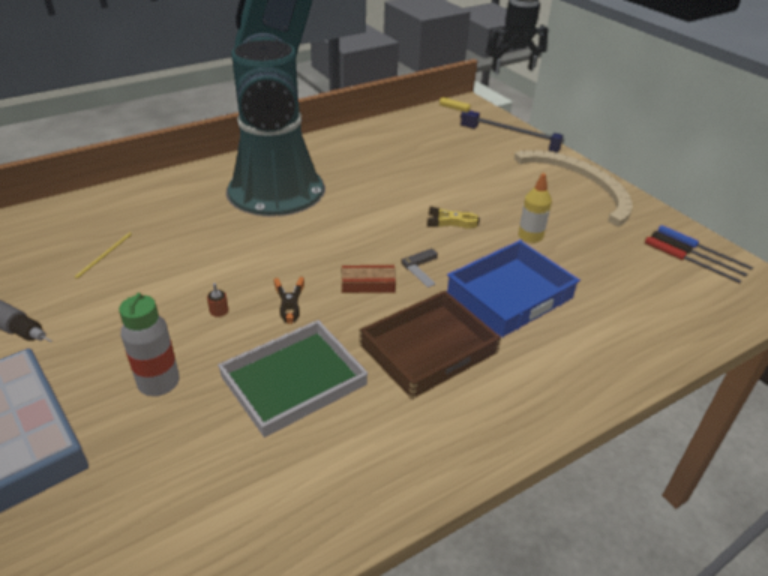

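The top view has all the items. In the 768x576 view: yellow clamp (243,370), square (318,325), cork (375,327), black clamp (450,342), drum (509,365), blue, wood and green trays at (271,246), (377,231), (489,257), glue (183,305), water bottle (590,308). Next I measure their poses from depth.

Run:
```python
from h import *
W=np.load("top.npy"); rgb=np.load("top_rgb.npy")
b=W[170:180,60:330].reshape(-1,3)
print("bench z med",np.nanmedian(W[290:310,200:330,2]), np.nanmedian(W[100:110,150:330,2]))
boxes=dict(yellow=(140,225,190,272),square=(192,190,226,230),cork=(228,198,274,238),black=(280,205,316,250),drum=(328,234,350,252),blue=(140,130,220,196),wood=(216,124,286,184),lined=(290,142,364,200),glue=(105,188,140,218),water=(370,188,415,222))
for n,(a,t,c,d) in boxes.items():
    P=W[t:d,a:c].reshape(-1,3); m=P[:,2]>(0.005); P=P[m]
    # largest component-free simple stats
    rect=cv2.minAreaRect((P[:,:2]*1000).astype(np.float32))
    print(n,len(P),"zmax %.3f z95 %.3f"%(P[:,2].max(),np.percentile(P[:,2],95)),"mean",P.mean(0).round(3),"rect",np.round(rect[0],1),np.round(rect[1],1),round(rect[2],1))
```

```text
bench z med 0.0004538675057264019 0.000721501682028558
yellow 464 zmax 0.032 z95 0.027 mean [0.337 0.29  0.016] rect [331.4 287.1] [150.7 162.2] 1.3
square 381 zmax 0.026 z95 0.020 mean [0.449 0.136 0.012] rect [459.3 145.4] [126.5 110.1] 1.9
cork 657 zmax 0.043 z95 0.037 mean [0.435 0.007 0.028] rect [437.2   5.6] [129.7 150. ] 1.0
black 399 zmax 0.034 z95 0.028 mean [ 0.408 -0.155  0.018] rect [ 408.5 -151. ] [145.4 116. ] 1.0
drum 147 zmax 0.072 z95 0.051 mean [ 0.358 -0.283  0.034] rect [ 359.4 -288.6] [55.9 66.8] 0.9
blue 2438 zmax 0.060 z95 0.053 mean [0.614 0.244 0.02 ] rect [617.4 249.4] [224.1 269.3] 1.6
wood 2822 zmax 0.051 z95 0.043 mean [0.651 0.01  0.016] rect [653.7  10.9] [204.  230.7] 1.2
lined 2344 zmax 0.039 z95 0.033 mean [ 0.599 -0.244  0.013] rect [ 600.7 -248. ] [195.2 249. ] 1.1
glue 454 zmax 0.165 z95 0.151 mean [0.468 0.409 0.086] rect [478.9 434.3] [ 97.5 116.1] 1.1
water 766 zmax 0.196 z95 0.182 mean [ 0.475 -0.43   0.118] rect [ 489.  -467.4] [111.2 149.8] 1.0
```

Run:
```python
from h import *
W=np.load("top.npy"); rgb=np.load("top_rgb.npy").astype(int)
boxes=dict(yellow=(140,225,190,272),square=(192,190,226,230),cork=(228,198,274,238),black=(280,205,316,250),drum=(328,234,350,252),blue=(140,130,220,196),wood=(216,124,286,184),lined=(290,142,364,200),glue=(105,188,140,218),water=(370,188,415,222))
th=dict(square=.006,blue=.035,wood=.028,lined=.02,cork=.018,drum=.02,yellow=.01,black=.01)
for n,(a,t,c,d) in boxes.items():
    Q=W[t:d,a:c]; m=(np.nan_to_num(Q[...,2])>th.get(n,.03)).astype(np.uint8)
    k,l,s,_=cv2.connectedComponentsWithStats(m); i=1+s[1:,4].argmax(); P=Q[l==i]
    (cx,cy),(w,h),ang=cv2.minAreaRect((P[:,:2]*1000).astype(np.float32))
    mu=P[:,:2].mean(0); ev,V=np.linalg.eigh(np.cov(P[:,:2].T))
    print(n,len(P),"z95 %.3f"%np.percentile(P[:,2],95),"mean",mu.round(3),"rect c(%.0f %.0f) %.0fx%.0f ang %.1f"%(cx,cy,w,h,ang),"PCA ang %.1f"%np.degrees(np.arctan2(V[1,1],V[0,1])), "sd",np.sqrt(ev).round(4))
Q=W[190:230,192:226]; st=(Q[...,2]>.008)&(rgb[190:230,192:226].sum(-1)<230); P=Q[st]
print("stock",len(P),P.mean(0).round(3),[np.round(v,1) for v in cv2.minAreaRect((P[:,:2]*1000).astype(np.float32))[:2]],cv2.minAreaRect((P[:,:2]*1000).astype(np.float32))[2])
big=cv2.resize(np.load("top_rgb.npy")[180:270,90:360][...,::-1],None,fx=2.9,fy=2.9,interpolation=cv2.INTER_CUBIC); cv2.imwrite("pics/crop.png",big)
```

```text
yellow 286 z95 0.028 mean [0.338 0.295] rect c(339 297) 120x59 ang 51.3 PCA ang 49.8 sd [0.0148 0.0332]
square 293 z95 0.021 mean [0.444 0.131] rect c(459 141) 77x106 ang 86.3 PCA ang 146.8 sd [0.0169 0.0337]
cork 538 z95 0.038 mean [0.435 0.008] rect c(435 8) 108x53 ang 60.6 PCA ang 60.7 sd [0.0154 0.0311]
black 271 z95 0.028 mean [ 0.408 -0.157] rect c(409 -157) 61x118 ang 64.7 PCA ang 155.0 sd [0.0148 0.0333]
drum 115 z95 0.053 mean [ 0.357 -0.282] rect c(357 -284) 32x37 ang 0.3 PCA ang 88.5 sd [0.0094 0.0099]
blue 641 z95 0.055 mean [0.612 0.245] rect c(608 239) 168x208 ang 4.7 PCA ang 92.1 sd [0.0661 0.0778]
wood 614 z95 0.046 mean [0.65  0.009] rect c(649 9) 163x200 ang 3.5 PCA ang 91.3 sd [0.0656 0.0739]
lined 485 z95 0.036 mean [ 0.599 -0.245] rect c(595 -240) 164x206 ang 3.7 PCA ang 91.7 sd [0.065  0.0781]
glue 363 z95 0.153 mean [0.466 0.406] rect c(469 414) 57x55 ang 6.6 PCA ang 166.4 sd [0.013 0.015]
water 644 z95 0.184 mean [ 0.473 -0.426] rect c(476 -436) 70x62 ang 33.4 PCA ang -167.5 sd [0.016 0.018]
stock 123 [0.423 0.145 0.017] [array([423.6, 141.8]), array([17.1, 73.4])] 1.2072949409484863
```

View pics/crop.png

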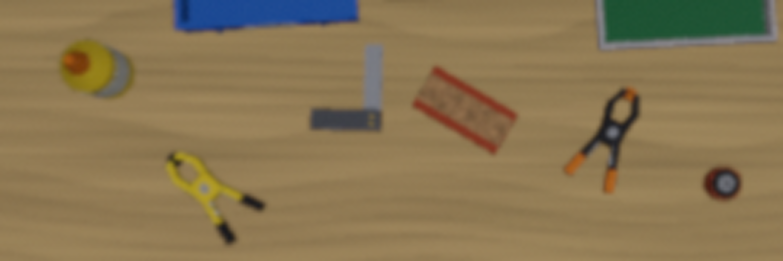

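All items are located, with heights reading about 4 mm high and sizes matching. The yellow clamp points at about 50° and the black one at about -25°. The square's blade runs to +x, and the trays are turned about +4°. I'll write a move helper and go over the yellow clamp.

```bash
cat >> h.py <<'E'
from scipy.spatial.transform import Rotation as Ro
def go(x,y,z,th):
    """shift/turn in tool axes to put TCP at x,y,z, pointing down, closing line at th degrees"""
    s=r.read_state(); R=np.array(s["ee_rot"]).reshape(3,3); t=np.radians(th)
    Y=np.array([np.cos(t),np.sin(t),0]); Z=np.array([0,0,-1.]); G=np.stack([np.cross(Y,Z),Y,Z],1)
    d=R.T@(np.array([x,y,z])-s["tool_pos"]); w=Ro.from_matrix(R.T@G).as_rotvec()
    print("go",d.round(4),w.round(4),"| t %.1f pos"%s["time_s"],s["tool_pos"].round(4),"q6 %.2f"%s["joint_positions"][5],"w %.3f"%s["gripper_width"],"F",s["ft_force"].round(1))
def blob(W,zlo,zhi,near,rad,mask=None):
    m=(W[...,2]>zlo)&(W[...,2]<zhi)&(np.hypot(W[...,0]-near[0],W[...,1]-near[1])<rad)
    if mask is not None: m&=mask
    k,l,s,_=cv2.connectedComponentsWithStats(m.astype(np.uint8)); P=W[l==1+s[1:,4].argmax()]
    q=cv2.minAreaRect((P[:,:2]*1000).astype(np.float32))
    ev,V=np.linalg.eigh(np.cov(P[:,:2].T))
    print("blob",len(P),"z5/50/95",np.percentile(P[:,2],[5,50,95]).round(4),"rect",np.round(q[0],1),np.round(q[1],1),round(q[2],1),"mean",P.mean(0).round(4),"pca %.1f"%np.degrees(np.arctan2(V[1,1],V[0,1])))
    return P
E
python3 - <<'E'
from h import *
go(.341,.30,.20,140)
E
```

```text
go [-0.2469 -0.2181  0.0308] [-0.0013 -0.0012 -1.1475] | t 0.1 pos [0.1626 0.5769 0.2305] q6 -0.12 w 1.002 F [-0.4 -0.4 -0.6]
```

{"name": "servo_tool", "arguments": {"plan": [-0.247, -0.218, 0.031, -0.001, -0.001, -1.147, 0.0854, -0.247, -0.218, 0.031, -0.001, -0.001, -1.147, 0.0854, -0.247, -0.218, 0.031, -0.001, -0.001, -1.147, 0.0854, -0.247, -0.218, 0.031, -0.001, -0.001, -1.147, 0.0854, -0.247, -0.218, 0.031, -0.001, -0.001, -1.147, 0.0854, -0.247, -0.218, 0.031, -0.001, -0.001, -1.147, 0.0854, -0.247, -0.218, 0.031, -0.001, -0.001, -1.147, 0.0854, -0.247, -0.218, 0.031, -0.001, -0.001, -1.147, 0.0854]}}

```text
time_s: 0.9
tool_pos: [0.3425, 0.2974, 0.1997]
ee_rot: [[-0.673, -0.74, 0.0], [-0.74, 0.673, -0.001], [0.0, -0.001, -1.0]]
ft_force: [-0.9, -0.3, -0.2]
gripper_width: 0.999
finger_force: 0.0
```

Run:
```python
from h import *
c,W=wrist(); save(c,"w1",1.2); np.save("w1.npy",W)
P=blob(W,.006,.04,(.341,.3),.09)
P=blob(W,.018,.04,(.341,.3),.03)
print("bench",np.nanmedian(W[W[...,2]<.006][:,2]))
go(.341,.30,.20,140)
```

```text
blob 2415 z5/50/95 [0.0154 0.0221 0.0247] rect [337.9 293.1] [120.   60.3] 50.3 mean [0.335  0.2896 0.0216] pca 50.4
blob 1088 z5/50/95 [0.0207 0.023  0.0252] rect [343.  298.6] [56.8 37.1] 51.4 mean [0.3406 0.2971 0.0229] pca 51.1
bench -8.95640183983526e-05
go [-0.001   0.003  -0.0003] [-0.0008 -0.0008 -0.0307] | t 0.9 pos [0.3426 0.2973 0.1997] q6 -1.85 w 1.004 F [-0.1 -1.3 -0.4]
```

View pics/w1.png

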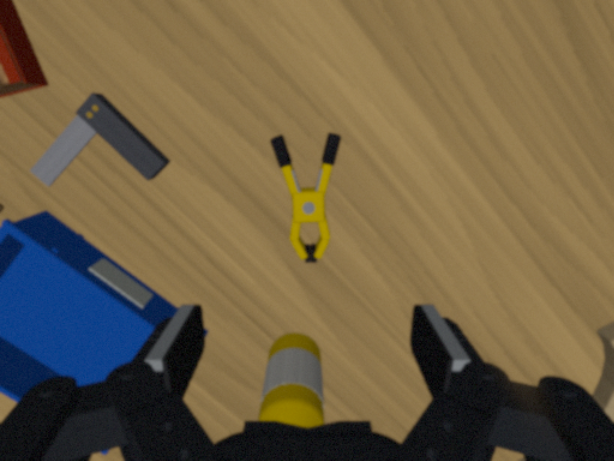

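The view shows the yellow clamp, with its block at (309,207). Depth puts the block at about (0.341, 0.2965) with a yaw of 50.4°, and the z readings are right. Before descending I check where the camera sits relative to the glue bottle.

Run:
```python
from h import *
W=np.load("w1.npy"); print("block px",W[168:177,252:262].reshape(-1,3).mean(0))
c=capture("wrist"); print(np.round(c["tool_from_camera"],3))
P=blob(W,.03,.3,(.47,.41),.06)
go(.341,.2965,.10,140.4);go(.341,.2965,.004,140.4)
```

```text
block px [0.33960873 0.29536779 0.02520116]
[[-0.     0.948  0.317  0.082]
 [ 1.     0.    -0.     0.   ]
 [-0.     0.317 -0.948 -0.142]
 [ 0.     0.     0.     1.   ]]
blob 2932 z5/50/95 [0.0366 0.0822 0.1107] rect [457.8 403.9] [29.4 58.2] 44.1 mean [0.4525 0.3991 0.079 ] pca 133.8
go [ 0.0023 -0.0009  0.0999] [ 0.0002 -0.     -0.051 ] | t 1.0 pos [0.3419 0.2988 0.1999] q6 -1.83 w 0.999 F [-0.6  1.1 -0.1]
go [ 0.0023 -0.0009  0.1959] [ 0.0002 -0.     -0.051 ] | t 1.0 pos [0.3419 0.2988 0.1999] q6 -1.83 w 0.999 F [-0.6  1.1 -0.1]
```

{"name": "servo_tool", "arguments": {"plan": [0.002, -0.001, 0.05, 0, 0, -0.051, 0.0854, 0.002, -0.001, 0.1, 0, 0, -0.051, 0.07, 0.002, -0.001, 0.14, 0, 0, -0.051, 0.07, 0.002, -0.001, 0.17, 0, 0, -0.051, 0.07, 0.002, -0.001, 0.185, 0, 0, -0.051, 0.06, 0.002, -0.001, 0.195, 0, 0, -0.051, 0.06, 0.002, -0.001, 0.195, 0, 0, -0.051, 0.05, 0.002, -0.001, 0.195, 0, 0, -0.051, 0.05], "newtons": 40}}

```text
time_s: 1.8
tool_pos: [0.3411, 0.2993, 0.0057]
ee_rot: [[-0.637, -0.771, 0.001], [-0.771, 0.637, 0.001], [-0.002, 0.0, -1.0]]
ft_force: [0.5, -0.0, -0.0]
gripper_width: 0.583
finger_force: 0.0
```

{"name": "servo_tool", "arguments": {"plan": [0, 0, 0, 0, 0, 0, 0.01, 0, 0, 0, 0, 0, 0, 0.01, 0, 0, 0, 0, 0, 0, 0.01, 0, 0, 0, 0, 0, 0, 0.01, 0, 0, 0, 0, 0, 0, 0.01, 0, 0, 0, 0, 0, 0, 0.01], "newtons": 40}}

```text
time_s: 2.4
tool_pos: [0.3417, 0.2994, 0.0065]
ee_rot: [[-0.637, -0.771, 0.003], [-0.771, 0.637, 0.003], [-0.004, -0.0, -1.0]]
ft_force: [-2.7, 0.8, 6.6]
gripper_width: 0.357
finger_force: 38.6
```

The clamp is gripped at 30.5 mm. Lifting it and going over the bin.

Run:
```python
from h import *
go(.3417,.2994,.15,140.4)
```

```text
go [-6.000e-04 -1.000e-04 -1.435e-01] [-0.0004  0.0038  0.0007] | t 2.4 pos [0.3417 0.2994 0.0065] q6 -1.89 w 0.357 F [-2.7  0.8  6.6]
```

{"name": "servo_tool", "arguments": {"plan": [0, 0, -0.02, 0, 0, 0, 0.01, 0, 0, -0.05, 0, 0, 0, 0.01, 0, 0, -0.09, 0, 0, 0, 0.01, 0, 0, -0.13, 0, 0, 0, 0.01, 0, 0, -0.15, 0, 0, 0, 0.01, 0, 0, -0.15, 0, 0, 0, 0.01]}}

```text
time_s: 3.0
tool_pos: [0.3429, 0.2999, 0.1589]
ee_rot: [[-0.637, -0.771, 0.007], [-0.771, 0.637, 0.005], [-0.009, -0.002, -1.0]]
ft_force: [0.9, 0.2, -0.9]
gripper_width: 0.348
finger_force: 39.3
```

Run:
```python
from h import *
go(.55,.24,.17,94)
```

```text
go [-0.0857 -0.1978 -0.0099] [0.0014 0.0092 0.8108] | t 3.0 pos [0.3429 0.2999 0.1589] q6 -1.89 w 0.348 F [ 0.9  0.2 -0.9]
```

{"name": "servo_tool", "arguments": {"plan": [-0.086, -0.198, -0.01, 0.001, 0.009, 0.81, 0.01, -0.086, -0.198, -0.01, 0.001, 0.009, 0.81, 0.01, -0.086, -0.198, -0.01, 0.001, 0.009, 0.81, 0.01, -0.086, -0.198, -0.01, 0.001, 0.009, 0.81, 0.01, -0.086, -0.198, -0.01, 0.001, 0.009, 0.81, 0.01, -0.086, -0.198, -0.01, 0.001, 0.009, 0.81, 0.01, -0.086, -0.198, -0.01, 0.001, 0.009, 0.81, 0.01, -0.086, -0.198, -0.01, 0.001, 0.009, 0.81, 0.01]}}

```text
time_s: 3.8
tool_pos: [0.5471, 0.2385, 0.1642]
ee_rot: [[-0.997, -0.073, -0.009], [-0.073, 0.997, -0.004], [0.009, -0.004, -1.0]]
ft_force: [0.2, 0.8, -1.2]
gripper_width: 0.353
finger_force: 39.3
```

Run:
```python
from h import *
c,W=wrist(); save(c,"w2",1.2); np.save("w2.npy",W)
px=c["pixels"].astype(int); blue=(px[...,2]>px[...,0]+40)
for lo,hi in((.04,.06),(-.01,.015)):
    try: blob(W,lo,hi,(.61,.24),.16,blue)
    except Exception as e: print(e)
# held clamp
yel=(px[...,0]>px[...,2]+60)
m=yel&(W[...,2]>.1); 
P=W[m]; s=r.read_state()
if len(P): print(len(P),P.mean(0),P[:,2].min(), P[:,2].max())
go(.61,.29,.1,94)
```

```text
blob 1826 z5/50/95 [0.0418 0.0494 0.0507] rect [598.6 160.7] [138.6  54.4] 5.2 mean [0.5751 0.1437 0.0484] pca 173.5
blob 4621 z5/50/95 [0.0036 0.0048 0.0087] rect [617.2 171.6] [140.3  60.3] 4.8 mean [0.6066 0.1621 0.0051] pca 179.6
9179 [0.53402934 0.26171706 0.16830149] 0.10003110682336283 0.2514806483815514
go [-0.067   0.0468  0.0638] [-0.0037 -0.0087  0.003 ] | t 3.9 pos [0.5471 0.2387 0.1645] q6 -1.35 w 0.354 F [-0.3  0.6 -0.4]
```

View pics/w2.png

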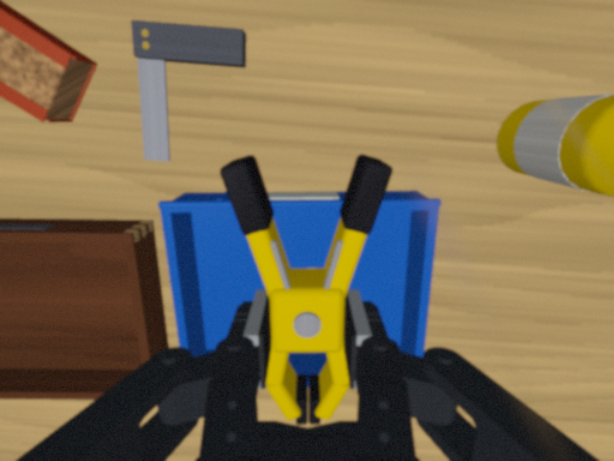

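The clamp is held level, with the bin's near and side rims below it (near rim at about row 198). The pose of the bin comes from those rims.

```bash
cat >> h.py <<'E'
def trayfit(W,mask,zl,zh,near,a,half=(.08,.1)):
    m=mask&(W[...,2]>zl)&(W[...,2]<zh)&(np.hypot(W[...,0]-near[0],W[...,1]-near[1])<.15); P=W[m][:,:2]
    t=np.radians(a); e=np.array([[np.cos(t),np.sin(t)],[-np.sin(t),np.cos(t)]]); q=P@e.T
    lo,hi=np.percentile(q,.7,axis=0),np.percentile(q,99.3,axis=0)
    print("n",len(P),"span",(hi-lo).round(3),"c_from_lo",(e.T@(lo+half)).round(4),"c v-mid",(e.T@np.array([lo[0]+half[0],(lo[1]+hi[1])/2])).round(4),"mid",(e.T@((lo+hi)/2)).round(4))
E
python3 - <<'E'
from h import *
W=np.load("w2.npy"); c=cv2.imread("pics/w2.png")[...,::-1]; c=cv2.resize(c,(512,384),interpolation=cv2.INTER_AREA).astype(int)
blue=(c[...,2]>c[...,0]+40)
for a in (3,4,5,6): trayfit(W,blue,.046,.054,(.608,.241),a)
# near edge line angle
m=blue&(W[...,2]>.046)&(W[...,2]<.054); 
P=W[m][:,:2]; t=np.radians(4.5); u=P@[np.cos(t),np.sin(t)]; N=P[u<np.percentile(u,.7)+.006]
print("near line",len(N),cv2.fitLine(N.astype(np.float32),cv2.DIST_HUBER,0,.01,.01).ravel())
E
```

```text
n 3625 span [0.131 0.205] c_from_lo [0.6013 0.2331] c v-mid [0.6011 0.2358] mid [0.5866 0.2351]
n 3625 span [0.131 0.204] c_from_lo [0.6026 0.2342] c v-mid [0.6025 0.2362] mid [0.5879 0.2352]
n 3625 span [0.132 0.204] c_from_lo [0.6032 0.2348] c v-mid [0.603  0.2367] mid [0.589  0.2355]
n 3625 span [0.135 0.204] c_from_lo [0.6019 0.2347] c v-mid [0.6017 0.2369] mid [0.5892 0.2356]
near line 1181 [ 0.08080778 -0.99672973  0.52623695  0.23114645]
```

Run:
```python
from h import *
go(.608,.283,.06,94.6);go(.608,.283,.013,94.6)
```

```text
go [-0.0648  0.0401  0.1038] [-0.0036 -0.0087 -0.0075] | t 3.9 pos [0.5471 0.2387 0.1645] q6 -1.35 w 0.354 F [-0.3  0.6 -0.4]
go [-0.0652  0.0403  0.1508] [-0.0036 -0.0087 -0.0075] | t 3.9 pos [0.5471 0.2387 0.1645] q6 -1.35 w 0.354 F [-0.3  0.6 -0.4]
```

{"name": "servo_tool", "arguments": {"plan": [-0.04, 0.025, 0, -0.003, -0.008, -0.008, 0.01, -0.065, 0.04, 0.02, -0.003, -0.008, -0.008, 0.01, -0.065, 0.04, 0.06, -0.003, -0.008, -0.008, 0.01, -0.065, 0.04, 0.1, -0.003, -0.008, -0.008, 0.01, -0.065, 0.04, 0.125, -0.003, -0.008, -0.008, 0.01, -0.065, 0.04, 0.135, -0.003, -0.008, -0.008, 0.01, -0.065, 0.04, 0.14, -0.003, -0.008, -0.008, 0.01, -0.065, 0.04, 0.14, -0.003, -0.008, -0.008, 0.01]}}

```text
time_s: 4.65
tool_pos: [0.6095, 0.2831, 0.0253]
ee_rot: [[-0.997, -0.08, 0.002], [-0.08, 0.997, -0.0], [-0.002, -0.0, -1.0]]
ft_force: [-0.0, -0.1, -0.6]
gripper_width: 0.355
finger_force: 39.3
```

Run:
```python
from h import *
go(.608,.283,.013,94.6)
```

```text
go [0.0016 0.     0.0123] [-0.0002  0.0017 -0.0007] | t 4.7 pos [0.6095 0.2831 0.0253] q6 -1.32 w 0.355 F [-0.  -0.1 -0.6]
```

{"name": "servo_tool", "arguments": {"plan": [0, 0, 0.004, 0, 0, 0, 0.01, 0, 0, 0.008, 0, 0, 0, 0.01, 0, 0, 0.01, 0, 0, 0, 0.01, 0, 0, 0.012, 0, 0, 0, 0.01, 0, 0, 0.012, 0, 0, 0, 0.01]}}

```text
time_s: 5.15
tool_pos: [0.6092, 0.2827, 0.0127]
ee_rot: [[-0.997, -0.079, 0.001], [-0.079, 0.997, -0.0], [-0.001, -0.0, -1.0]]
ft_force: [-0.6, -0.1, 0.1]
gripper_width: 0.353
finger_force: 39.3
```

{"name": "servo_tool", "arguments": {"plan": [0, 0, 0.001, 0, 0, 0, 0.01, 0, 0, 0.002, 0, 0, 0, 0.01, 0, 0, 0.002, 0, 0, 0, 0.01]}}

```text
time_s: 5.45
tool_pos: [0.6095, 0.2828, 0.0116]
ee_rot: [[-0.997, -0.079, 0.001], [-0.079, 0.997, -0.0], [-0.001, -0.0, -1.0]]
ft_force: [-1.6, -1.1, 5.9]
gripper_width: 0.352
finger_force: 40.0
```

In contact at 5.9 N. Opening a little, then retreating upward.

{"name": "servo_tool", "arguments": {"plan": [0, 0, 0, 0, 0, 0, 0.038, 0, 0, 0, 0, 0, 0, 0.046, 0, 0, 0, 0, 0, 0, 0.048, 0, 0, -0.015, 0, 0, 0, 0.048, 0, 0, -0.05, 0, 0, 0, 0.048, 0, 0, -0.1, 0, 0, 0, 0.05, 0, 0, -0.15, 0, 0, 0, 0.06, 0, 0, -0.16, 0, 0, 0, 0.07]}}

```text
time_s: 6.25
tool_pos: [0.6132, 0.2843, 0.1791]
ee_rot: [[-0.997, -0.079, 0.013], [-0.079, 0.997, 0.004], [-0.013, 0.003, -1.0]]
ft_force: [0.7, 0.2, 0.4]
gripper_width: 0.82
finger_force: 0.0
```

Run:
```python
from h import *
go(.414,-.157,.19,65)
```

```text
go [ 0.2333 -0.4242 -0.0151] [0.006  0.0119 0.5154] | t 6.2 pos [0.6132 0.2843 0.1791] q6 -1.32 w 0.820 F [0.7 0.2 0.4]
```

{"name": "servo_tool", "arguments": {"plan": [0.233, -0.424, -0.015, 0.006, 0.012, 0.515, 0.07, 0.233, -0.424, -0.015, 0.006, 0.012, 0.515, 0.07, 0.233, -0.424, -0.015, 0.006, 0.012, 0.515, 0.07, 0.233, -0.424, -0.015, 0.006, 0.012, 0.515, 0.07, 0.233, -0.424, -0.015, 0.006, 0.012, 0.515, 0.07, 0.233, -0.424, -0.015, 0.006, 0.012, 0.515, 0.07, 0.233, -0.424, -0.015, 0.006, 0.012, 0.515, 0.07, 0.233, -0.424, -0.015, 0.006, 0.012, 0.515, 0.07]}}

```text
time_s: 7.05
tool_pos: [0.4438, -0.0831, 0.1838]
ee_rot: [[-0.907, 0.422, -0.011], [0.422, 0.907, -0.004], [0.008, -0.009, -1.0]]
ft_force: [1.0, -0.9, 0.0]
gripper_width: 0.82
finger_force: 0.0
```

Run:
```python
from h import *
go(.414,-.157,.19,65)
```

```text
go [-0.0041 -0.0796 -0.0056] [-0.0085 -0.0079  0.0008] | t 7.0 pos [ 0.4438 -0.0831  0.1838] q6 -1.46 w 0.820 F [ 1.  -0.9  0. ]
```

{"name": "servo_tool", "arguments": {"plan": [-0.004, -0.08, -0.006, -0.008, -0.008, 0, 0.07, -0.004, -0.08, -0.006, -0.008, -0.008, 0, 0.07, -0.004, -0.08, -0.006, -0.008, -0.008, 0, 0.07, -0.004, -0.08, -0.006, -0.008, -0.008, 0, 0.07]}}

```text
time_s: 7.45
tool_pos: [0.4146, -0.1562, 0.1902]
ee_rot: [[-0.905, 0.425, -0.0], [0.425, 0.905, -0.0], [0.0, -0.0, -1.0]]
ft_force: [0.5, -0.2, -0.3]
gripper_width: 0.822
finger_force: 0.0
```

Run:
```python
from h import *
c,W=wrist(); save(c,"w3",1.2)
P=blob(W,.006,.04,(.409,-.157),.09)
q=P[:,:2]; 
P=blob(W,.018,.04,(.411,-.158),.03)
go(.412,-.158,.008,65)
```

```text
blob 2542 z5/50/95 [0.0146 0.022  0.0246] rect [ 407.5 -159.7] [ 59.5 119.5] 64.8 mean [ 0.4033 -0.1578  0.0215] pca 155.0
blob 1161 z5/50/95 [0.0207 0.0229 0.0251] rect [ 409.2 -160.8] [37.6 57.1] 62.9 mean [ 0.4092 -0.1597  0.0229] pca 153.4
go [ 0.0013 -0.0035  0.182 ] [-0.0001 -0.0008 -0.0005] | t 7.5 pos [ 0.4148 -0.1554  0.19  ] q6 -1.65 w 0.818 F [ 0.7  0.4 -0. ]
```

View pics/w3.png

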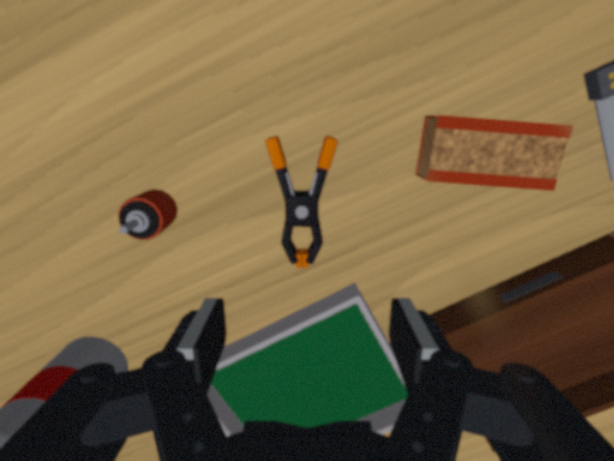

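The black clamp's block is at (301,212), measured at about (0.4115, -0.161) with a yaw of -25°. Descending to grip it.

{"name": "servo_tool", "arguments": {"plan": [0.001, -0.006, 0.05, 0, 0, 0, 0.065, 0.001, -0.006, 0.1, 0, 0, 0, 0.06, 0.001, -0.006, 0.14, 0, 0, 0, 0.06, 0.001, -0.006, 0.165, 0, 0, 0, 0.055, 0.001, -0.006, 0.177, 0, 0, 0, 0.05, 0.001, -0.006, 0.182, 0, 0, 0, 0.05, 0.001, -0.006, 0.182, 0, 0, 0, 0.05, 0.001, -0.006, 0.182, 0, 0, 0, 0.05]}}

```text
time_s: 8.3
tool_pos: [0.4118, -0.1606, 0.0083]
ee_rot: [[-0.907, 0.421, -0.0], [0.421, 0.907, -0.001], [-0.0, -0.001, -1.0]]
ft_force: [0.4, -0.1, 0.2]
gripper_width: 0.587
finger_force: 0.0
```

{"name": "servo_tool", "arguments": {"plan": [0, 0, 0, 0, 0, 0, 0.01, 0, 0, 0, 0, 0, 0, 0.01, 0, 0, 0, 0, 0, 0, 0.01, 0, 0, 0, 0, 0, 0, 0.01, 0, 0, 0, 0, 0, 0, 0.01, 0, 0, 0, 0, 0, 0, 0.01]}}

```text
time_s: 8.9
tool_pos: [0.4118, -0.161, 0.0088]
ee_rot: [[-0.906, 0.423, 0.001], [0.423, 0.906, -0.001], [-0.001, -0.0, -1.0]]
ft_force: [0.8, 1.9, 6.1]
gripper_width: 0.348
finger_force: 37.7
```

{"name": "servo_tool", "arguments": {"plan": [0, 0, -0.02, 0, 0, 0, 0.01, 0, 0, -0.05, 0, 0, 0, 0.01, 0, 0, -0.1, 0, 0, 0, 0.01, 0, 0, -0.14, 0, 0, 0, 0.01, 0, 0, -0.14, 0, 0, 0, 0.01, 0, 0, -0.14, 0, 0, 0, 0.01]}}

```text
time_s: 9.5
tool_pos: [0.4119, -0.1613, 0.1491]
ee_rot: [[-0.906, 0.422, 0.002], [0.422, 0.906, -0.002], [-0.003, -0.001, -1.0]]
ft_force: [0.2, 0.5, -2.6]
gripper_width: 0.342
finger_force: 38.6
```

Run:
```python
from h import *
go(.613,.192,.14,94.6)
```

```text
go [-0.033   0.4052  0.0088] [-0.0016  0.0024 -0.5165] | t 9.5 pos [ 0.4119 -0.1613  0.1491] q6 -1.66 w 0.342 F [ 0.2  0.5 -2.6]
```

{"name": "servo_tool", "arguments": {"plan": [-0.033, 0.405, 0.009, -0.001, 0.002, -0.516, 0.01, -0.033, 0.405, 0.009, -0.001, 0.002, -0.516, 0.01, -0.033, 0.405, 0.009, -0.001, 0.002, -0.516, 0.01, -0.033, 0.405, 0.009, -0.001, 0.002, -0.516, 0.01, -0.033, 0.405, 0.009, -0.001, 0.002, -0.516, 0.01, -0.033, 0.405, 0.009, -0.001, 0.002, -0.516, 0.01, -0.033, 0.405, 0.009, -0.001, 0.002, -0.516, 0.01, -0.033, 0.405, 0.009, -0.001, 0.002, -0.516, 0.01]}}

```text
time_s: 10.3
tool_pos: [0.6081, 0.1884, 0.1361]
ee_rot: [[-0.997, -0.08, -0.007], [-0.08, 0.997, 0.0], [0.007, 0.001, -1.0]]
ft_force: [0.8, -1.0, 0.2]
gripper_width: 0.344
finger_force: 38.6
```

{"name": "servo_tool", "arguments": {"plan": [0, 0, 0, 0, 0, 0, 0.01]}}

```text
time_s: 10.4
tool_pos: [0.611, 0.192, 0.1363]
ee_rot: [[-0.996, -0.084, -0.002], [-0.084, 0.996, 0.003], [0.002, 0.004, -1.0]]
ft_force: [0.4, -0.2, -1.3]
gripper_width: 0.342
finger_force: 38.7
```

Run:
```python
from h import *
go(.613,.192,.014,94.6)
```

```text
go [-0.0023 -0.0006  0.1223] [ 0.0035 -0.0021  0.0035] | t 10.4 pos [0.611  0.192  0.1363] q6 -1.46 w 0.342 F [ 0.4 -0.2 -1.3]
```

{"name": "servo_tool", "arguments": {"plan": [0, 0, 0.04, 0, 0, 0, 0.01, 0, 0, 0.075, 0, 0, 0, 0.01, 0, 0, 0.095, 0, 0, 0, 0.01, 0, 0, 0.105, 0, 0, 0, 0.01, 0, 0, 0.112, 0, 0, 0, 0.01, 0, 0, 0.116, 0, 0, 0, 0.01, 0, 0, 0.119, 0, 0, 0, 0.01, 0, 0, 0.12, 0, 0, 0, 0.01]}}

```text
time_s: 11.2
tool_pos: [0.6092, 0.1869, 0.0192]
ee_rot: [[-0.997, -0.08, -0.002], [-0.08, 0.997, 0.001], [0.002, 0.002, -1.0]]
ft_force: [0.8, -0.8, -1.5]
gripper_width: 0.345
finger_force: 38.7
```

{"name": "servo_tool", "arguments": {"plan": [0, 0, 0.001, 0, 0, 0, 0.01, 0, 0, 0.001, 0, 0, 0, 0.01]}}

```text
time_s: 11.4
tool_pos: [0.609, 0.1869, 0.0181]
ee_rot: [[-0.997, -0.08, -0.002], [-0.08, 0.997, 0.001], [0.002, 0.002, -1.0]]
ft_force: [-0.3, 0.3, -0.6]
gripper_width: 0.339
finger_force: 38.7
```

{"name": "servo_tool", "arguments": {"plan": [0, 0.002, 0.002, 0, 0, 0, 0.01, 0, 0.002, 0.003, 0, 0, 0, 0.01, 0, 0.002, 0.004, 0, 0, 0, 0.01, 0, 0.002, 0.005, 0, 0, 0, 0.01, 0, 0.002, 0.005, 0, 0, 0, 0.01]}}

```text
time_s: 11.9
tool_pos: [0.6085, 0.189, 0.0139]
ee_rot: [[-0.997, -0.08, -0.003], [-0.08, 0.997, 0.001], [0.003, 0.002, -1.0]]
ft_force: [-3.5, 0.4, 9.7]
gripper_width: 0.346
finger_force: 39.7
```

Contact at z 0.0139, as expected. Releasing.

{"name": "servo_tool", "arguments": {"plan": [0, 0, 0, 0, 0, 0, 0.036, 0, 0, 0, 0, 0, 0, 0.042, 0, 0, 0, 0, 0, 0, 0.045, 0, 0, -0.015, 0, 0, 0, 0.045, 0, 0, -0.05, 0, 0, 0, 0.045, 0, 0, -0.1, 0, 0, 0, 0.05, 0.05, 0, -0.15, 0, 0, 0, 0.085, 0.05, 0, -0.17, 0, 0, 0, 0.085]}}

```text
time_s: 12.7
tool_pos: [0.5569, 0.1845, 0.1852]
ee_rot: [[-0.997, -0.08, -0.004], [-0.08, 0.997, 0.001], [0.004, 0.001, -1.0]]
ft_force: [-0.1, 1.0, -0.3]
gripper_width: 0.902
finger_force: 0.0
```

Run:
```python
from h import *
c,W=wrist(); save(c,"w4",1.2)
px=c["pixels"].astype(int)
m=(W[...,0]>.53)&(W[...,0]<.69)&(np.abs(W[...,1]-.237)<.1)
nb=m&~(px[...,2]>px[...,0]+40)
print("objs z",np.percentile(W[nb][:,2],[5,50,90,98]))
go(.43,.008,.19,150.6)
```

```text
objs z [0.02549097 0.25085095 0.26863941 0.27300634]
go [ 0.1419 -0.1662 -0.    ] [ 8.000e-04  3.800e-03 -9.772e-01] | t 12.8 pos [0.5581 0.1851 0.1908] q6 -1.45 w 0.974 F [-2.6 -0.9  3.1]
```

View pics/w4.png

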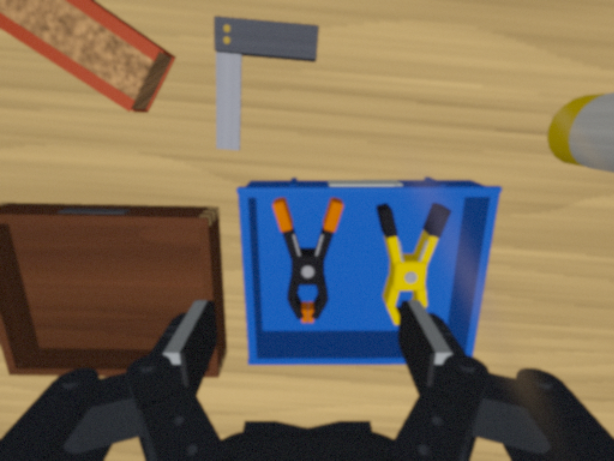

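Both clamps are in the bin, black at (308,272) and yellow at (409,277). I check that yellow lies flat, then go to the cork block.

Run:
```python
from h import *
c,W=wrist()
for n,p in dict(yL=(388,222),yR=(435,220),yPiv=(409,268),yJ=(392,310),bL=(283,215),bR=(333,215),bP=(308,262),bJ=(308,312)).items():
    u,v=int(p[0]/1.2),int(p[1]/1.2); print(n,np.nanmedian(W[v-2:v+3,u-2:u+3].reshape(-1,3),0).round(3))
px=c["pixels"].astype(int)
m=(px[...,0]<150)&(px[...,0]>px[...,2]+8)
for a in(2,3,4,5): trayfit(W,m,.036,.045,(.64,.01),a)
go(.43,.008,.19,-29.4)
```

```text
yL [0.561 0.257 0.027]
yR [0.555 0.297 0.027]
yPiv [0.602 0.281 0.03 ]
yJ [0.648 0.274 0.026]
bL [0.562 0.163 0.027]
bR [0.558 0.207 0.027]
bP [0.603 0.189 0.03 ]
bJ [0.659 0.193 0.024]
n 3777 span [0.163 0.199] c_from_lo [0.6454 0.0088] c v-mid [0.6454 0.0081] mid [0.6471 0.0081]
n 3777 span [0.161 0.199] c_from_lo [0.6468 0.0078] c v-mid [0.6469 0.0072] mid [0.6473 0.0072]
n 3777 span [0.16 0.2 ] c_from_lo [0.647  0.0069] c v-mid [0.647  0.0069] mid [0.6471 0.0069]
n 3777 span [0.161 0.202] c_from_lo [0.6463 0.0059] c v-mid [0.6462 0.0069] mid [0.6468 0.0069]
go [ 0.144  -0.1663 -0.0023] [7.1000e-03 2.0000e-04 2.1643e+00] | t 12.8 pos [0.5601 0.1853 0.1889] q6 -1.45 w 0.996 F [0.6 0.3 0.4]
```

Both clamps are flat, with handles and jaws at even height. The wood tray's centre is (0.647, 0.007), turned 3.8°. Going to the cork.

{"name": "servo_tool", "arguments": {"plan": [0.144, -0.166, -0.002, 0.005, 0, 2.164, 0.0854, 0.144, -0.166, -0.002, 0.005, 0, 2.164, 0.0854, 0.144, -0.166, -0.002, 0.005, 0, 2.164, 0.0854, 0.144, -0.166, -0.002, 0.005, 0, 2.164, 0.0854, 0.144, -0.166, -0.002, 0.005, 0, 2.164, 0.0854, 0.144, -0.166, -0.002, 0.005, 0, 2.164, 0.0854, 0.144, -0.166, -0.002, 0.005, 0, 2.164, 0.0854, 0.144, -0.166, -0.002, 0.005, 0, 2.164, 0.0854]}}

```text
time_s: 13.6
tool_pos: [0.429, 0.0073, 0.1851]
ee_rot: [[-0.429, 0.903, -0.004], [0.903, 0.429, -0.001], [0.001, -0.004, -1.0]]
ft_force: [-0.8, 0.6, 0.0]
gripper_width: 1.002
finger_force: 0.0
```

Run:
```python
from h import *
go(.43,.008,.19,-29.4)
```

```text
go [ 0.0002  0.0012 -0.0049] [-0.0039  0.0013  0.9567] | t 13.6 pos [0.429  0.0073 0.1851] q6 -0.59 w 1.002 F [-0.8  0.6  0. ]
```

{"name": "servo_tool", "arguments": {"plan": [0, 0.001, 0, -0.004, 0, 0.957, 0.0854, 0, 0.001, 0, -0.004, 0, 0.957, 0.0854, 0, 0.001, 0, -0.004, 0, 0.957, 0.0854, 0, 0.001, 0, -0.004, 0, 0.957, 0.0854, 0, 0.001, 0, -0.004, 0, 0.957, 0.0854, 0, 0.001, 0, -0.004, 0, 0.957, 0.0854, 0, 0.001, 0, -0.004, 0, 0.957, 0.0854, 0, 0.001, 0, -0.004, 0, 0.957, 0.0854]}}

```text
time_s: 14.4
tool_pos: [0.4299, 0.008, 0.1849]
ee_rot: [[0.485, 0.874, -0.0], [0.874, -0.485, -0.001], [-0.001, 0.0, -1.0]]
ft_force: [-0.0, -0.1, -0.1]
gripper_width: 1.001
finger_force: 0.0
```

Run:
```python
from h import *
c,W=wrist(); save(c,"w5",1.2)
P=blob(W,.028,.04,(.433,.008),.08); P=blob(W,.01,.04,(.433,.008),.08)
go(.433,.006,.012,-29.4)
```

```text
blob 5375 z5/50/95 [0.0304 0.0317 0.0329] rect [433.5   6.1] [108.6  53. ] 60.5 mean [0.4353 0.0092 0.0317] pca 60.4
blob 5450 z5/50/95 [0.0303 0.0317 0.0329] rect [433.8   6.5] [109.5  53. ] 60.5 mean [0.4357 0.0098 0.0315] pca 60.3
go [-1.000e-04  3.600e-03  1.729e-01] [0.0003 0.0012 0.0083] | t 14.4 pos [0.4299 0.0081 0.1849] q6 0.36 w 1.000 F [-0.4  0.3  0.8]
```

{"name": "servo_tool", "arguments": {"plan": [0, 0.004, 0.05, 0, 0, 0.008, 0.0854, 0, 0.004, 0.1, 0, 0, 0.008, 0.0854, 0, 0.004, 0.135, 0, 0, 0.008, 0.0854, 0, 0.004, 0.158, 0, 0, 0.008, 0.0854, 0, 0.004, 0.168, 0, 0, 0.008, 0.0854, 0, 0.004, 0.173, 0, 0, 0.008, 0.0854, 0, 0.004, 0.173, 0, 0, 0.008, 0.0854, 0, 0.004, 0.173, 0, 0, 0.008, 0.0854]}}

```text
time_s: 15.25
tool_pos: [0.4342, 0.0059, 0.0128]
ee_rot: [[0.492, 0.871, 0.002], [0.871, -0.492, -0.001], [-0.0, 0.002, -1.0]]
ft_force: [0.0, -0.7, 0.0]
gripper_width: 1.004
finger_force: 0.0
```

{"name": "servo_tool", "arguments": {"plan": [0, 0, 0, 0, 0, 0, 0.035, 0, 0, 0, 0, 0, 0, 0.035, 0, 0, 0, 0, 0, 0, 0.035, 0, 0, 0, 0, 0, 0, 0.035, 0, 0, 0, 0, 0, 0, 0.035, 0, 0, 0, 0, 0, 0, 0.035]}}

```text
time_s: 15.85
tool_pos: [0.4338, 0.0059, 0.0128]
ee_rot: [[0.492, 0.871, 0.001], [0.871, -0.492, -0.001], [-0.001, 0.002, -1.0]]
ft_force: [-1.6, 0.8, 8.8]
gripper_width: 0.598
finger_force: 40.7
```

{"name": "servo_tool", "arguments": {"plan": [0, 0, -0.02, 0, 0, 0, 0.035, 0, 0, -0.05, 0, 0, 0, 0.035, 0, 0, -0.09, 0, 0, 0, 0.035, 0, 0, -0.13, 0, 0, 0, 0.035, 0, 0, -0.13, 0, 0, 0, 0.035]}}

```text
time_s: 16.35
tool_pos: [0.4369, 0.0057, 0.1466]
ee_rot: [[0.492, 0.871, 0.009], [0.871, -0.492, -0.003], [0.002, 0.01, -1.0]]
ft_force: [0.8, -0.2, -1.5]
gripper_width: 0.601
finger_force: 43.4
```

Run:
```python
from h import *
go(.6445,.045,.14,-86.2)
```

```text
go [0.1363 0.1614 0.0085] [ 0.0075 -0.007   0.9904] | t 16.4 pos [0.4369 0.0057 0.1466] q6 0.37 w 0.601 F [ 0.8 -0.2 -1.5]
```

{"name": "servo_tool", "arguments": {"plan": [0.136, 0.161, 0, 0.002, -0.002, 0.99, 0.035, 0.136, 0.161, 0, 0.002, -0.002, 0.99, 0.035, 0.136, 0.161, 0, 0.002, -0.002, 0.99, 0.035, 0.136, 0.161, 0, 0.002, -0.002, 0.99, 0.035, 0.136, 0.161, 0, 0.002, -0.002, 0.99, 0.035, 0.136, 0.161, 0, 0.002, -0.002, 0.99, 0.035, 0.136, 0.161, 0, 0.002, -0.002, 0.99, 0.035, 0.136, 0.161, 0, 0.002, -0.002, 0.99, 0.035]}}

```text
time_s: 17.15
tool_pos: [0.6396, 0.0454, 0.1404]
ee_rot: [[0.998, 0.066, -0.005], [0.066, -0.998, -0.0], [-0.005, 0.0, -1.0]]
ft_force: [-0.8, -0.1, -1.2]
gripper_width: 0.598
finger_force: 43.3
```

{"name": "servo_tool", "arguments": {"plan": [0, 0, 0, 0, 0, 0, 0.035]}}

```text
time_s: 17.25
tool_pos: [0.6397, 0.0454, 0.1409]
ee_rot: [[0.998, 0.069, -0.004], [0.069, -0.998, -0.0], [-0.004, 0.0, -1.0]]
ft_force: [-0.2, 0.4, -0.5]
gripper_width: 0.599
finger_force: 43.3
```

Run:
```python
from h import *
go(.6445,.045,.023,-86.2)
```

```text
go [0.0053 0.0007 0.1179] [0.0002 0.0044 0.0028] | t 17.2 pos [0.6397 0.0454 0.1409] q6 1.47 w 0.599 F [-0.2  0.4 -0.5]
```

{"name": "servo_tool", "arguments": {"plan": [0.005, 0, 0.03, 0, 0.004, 0, 0.035, 0.005, 0, 0.06, 0, 0.004, 0, 0.035, 0.005, 0, 0.085, 0, 0.004, 0, 0.035, 0.005, 0, 0.1, 0, 0.004, 0, 0.035, 0.005, 0, 0.108, 0, 0.004, 0, 0.035, 0.005, 0, 0.113, 0, 0.004, 0, 0.035, 0.005, 0, 0.116, 0, 0.004, 0, 0.035, 0.005, 0, 0.116, 0, 0.004, 0, 0.035]}}

```text
time_s: 18.05
tool_pos: [0.6455, 0.0456, 0.0263]
ee_rot: [[0.998, 0.067, 0.002], [0.067, -0.998, -0.0], [0.002, 0.0, -1.0]]
ft_force: [-0.1, -0.5, -1.1]
gripper_width: 0.6
finger_force: 43.4
```

{"name": "servo_tool", "arguments": {"plan": [0, 0, 0.001, 0, 0, 0, 0.035, 0, 0, 0.001, 0, 0, 0, 0.035]}}

```text
time_s: 18.25
tool_pos: [0.6455, 0.0456, 0.0254]
ee_rot: [[0.998, 0.067, 0.002], [0.067, -0.998, -0.0], [0.002, 0.0, -1.0]]
ft_force: [-0.5, -0.4, -0.3]
gripper_width: 0.601
finger_force: 43.4
```

{"name": "servo_tool", "arguments": {"plan": [0, 0, 0.002, 0, 0, 0, 0.035, 0, 0, 0.003, 0, 0, 0, 0.035, 0, 0, 0.004, 0, 0, 0, 0.035, 0, 0, 0.005, 0, 0, 0, 0.035, 0, 0, 0.005, 0, 0, 0, 0.035]}}

```text
time_s: 18.75
tool_pos: [0.645, 0.0456, 0.0209]
ee_rot: [[0.998, 0.067, 0.001], [0.067, -0.998, -0.0], [0.001, 0.0, -1.0]]
ft_force: [-2.2, 0.5, 8.5]
gripper_width: 0.595
finger_force: 44.4
```

{"name": "servo_tool", "arguments": {"plan": [0, 0, 0, 0, 0, 0, 0.057, 0, 0, 0, 0, 0, 0, 0.062, 0, 0, 0, 0, 0, 0, 0.064, 0, 0, -0.015, 0, 0, 0, 0.064, 0, 0, -0.05, 0, 0, 0, 0.064, 0, 0, -0.1, 0, 0, 0, 0.064, 0, 0, -0.15, 0, 0, 0, 0.064, 0, 0, -0.16, 0, 0, 0, 0.064]}}

```text
time_s: 19.55
tool_pos: [0.649, 0.0456, 0.1878]
ee_rot: [[0.998, 0.067, 0.013], [0.067, -0.998, -0.001], [0.013, 0.002, -1.0]]
ft_force: [1.4, -0.6, 0.1]
gripper_width: 0.75
finger_force: 0.0
```

Run:
```python
from h import *
go(.357,-.283,.21,-86.2)
```

```text
go [-0.313   0.3084 -0.0258] [ 0.0016 -0.0129  0.0003] | t 19.6 pos [0.649  0.0456 0.1878] q6 1.47 w 0.750 F [ 1.4 -0.6  0.1]
```

{"name": "servo_tool", "arguments": {"plan": [-0.313, 0.308, -0.026, 0.001, -0.013, 0, 0.064, -0.313, 0.308, -0.026, 0.001, -0.013, 0, 0.064, -0.313, 0.308, -0.026, 0.001, -0.013, 0, 0.064, -0.313, 0.308, -0.026, 0.001, -0.013, 0, 0.064, -0.313, 0.308, -0.026, 0.001, -0.013, 0, 0.064, -0.313, 0.308, -0.026, 0.001, -0.013, 0, 0.064, -0.313, 0.308, -0.026, 0.001, -0.013, 0, 0.064, -0.313, 0.308, -0.026, 0.001, -0.013, 0, 0.064]}}

```text
time_s: 20.35
tool_pos: [0.3779, -0.2538, 0.204]
ee_rot: [[0.998, 0.067, -0.011], [0.067, -0.998, -0.001], [-0.011, 0.0, -1.0]]
ft_force: [0.6, 0.4, 0.1]
gripper_width: 0.751
finger_force: 0.0
```

Run:
```python
from h import *
go(.357,-.283,.21,-86.2)
```

```text
go [-0.0229  0.0277 -0.0058] [0.0001 0.0114 0.0006] | t 20.4 pos [ 0.3779 -0.2538  0.204 ] q6 0.77 w 0.751 F [0.6 0.4 0.1]
```

{"name": "servo_tool", "arguments": {"plan": [-0.023, 0.028, -0.006, 0, 0.011, 0, 0.07, -0.023, 0.028, -0.006, 0, 0.011, 0, 0.07, -0.023, 0.028, -0.006, 0, 0.011, 0, 0.07]}}

```text
time_s: 20.65
tool_pos: [0.3581, -0.2826, 0.21]
ee_rot: [[0.998, 0.064, -0.0], [0.064, -0.998, 0.0], [-0.0, -0.0, -1.0]]
ft_force: [-1.2, 0.5, -0.3]
gripper_width: 0.823
finger_force: 0.0
```

Run:
```python
from h import *
c,W=wrist(); save(c,"w6",1.2); np.save("w6.npy",W)
P=blob(W,.03,.041,(.357,-.283),.04); P=blob(W,.06,.075,(.357,-.283),.04); P=blob(W,.006,.075,(.357,-.283),.05)
go(.357,-.283,.012,-86.2)
```

```text
blob 540 z5/50/95 [0.035  0.0398 0.0409] rect [ 356.8 -285.8] [37.1 36.9] 75.8 mean [ 0.3594 -0.2855  0.039 ] pca -170.4
blob 44 z5/50/95 [0.0609 0.0673 0.0684] rect [ 356.8 -285.7] [6.1 5. ] 3.7 mean [ 0.3572 -0.2856  0.0664] pca 171.0
blob 1070 z5/50/95 [0.017  0.0405 0.053 ] rect [ 356.8 -285.7] [37.1 37. ] 74.8 mean [ 0.3602 -0.2854  0.0395] pca -174.0
go [-0.0014  0.0013  0.1977] [-0.001   0.0006 -0.0009] | t 20.7 pos [ 0.3584 -0.2818  0.2097] q6 0.69 w 0.819 F [-0.4  0.4  0.3]
```

View pics/w6.png

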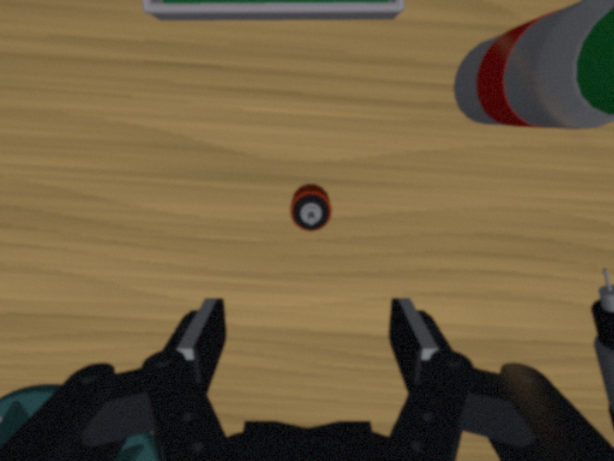

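The drum stands at (311,212), measured at (0.357, -0.2857), with the shank tip in the same spot. Descending and gripping.

{"name": "servo_tool", "arguments": {"plan": [-0.001, 0.004, 0.05, 0, 0, 0, 0.07, -0.001, 0.004, 0.1, 0, 0, 0, 0.07, -0.001, 0.004, 0.145, 0, 0, 0, 0.07, -0.001, 0.004, 0.175, 0, 0, 0, 0.07, -0.001, 0.004, 0.19, 0, 0, 0, 0.07, -0.001, 0.004, 0.198, 0, 0, 0, 0.07, -0.001, 0.004, 0.198, 0, 0, 0, 0.06, -0.001, 0.004, 0.198, 0, 0, 0, 0.055]}}

```text
time_s: 21.5
tool_pos: [0.3583, -0.286, 0.012]
ee_rot: [[0.998, 0.068, -0.0], [0.068, -0.998, 0.0], [-0.0, -0.0, -1.0]]
ft_force: [-0.5, -0.4, 0.2]
gripper_width: 0.647
finger_force: 0.0
```

{"name": "servo_tool", "arguments": {"plan": [0, 0, 0, 0, 0, 0, 0.02, 0, 0, 0, 0, 0, 0, 0.02, 0, 0, 0, 0, 0, 0, 0.02, 0, 0, 0, 0, 0, 0, 0.02, 0, 0, 0, 0, 0, 0, 0.02, 0, 0, 0, 0, 0, 0, 0.02]}}

```text
time_s: 22.1
tool_pos: [0.3583, -0.2867, 0.0127]
ee_rot: [[0.998, 0.066, 0.001], [0.066, -0.998, -0.001], [0.001, 0.001, -1.0]]
ft_force: [2.0, 1.8, 7.4]
gripper_width: 0.431
finger_force: 39.7
```

{"name": "servo_tool", "arguments": {"plan": [0, 0, -0.02, 0, 0, 0, 0.02, 0, 0, -0.05, 0, 0, 0, 0.02, 0, 0, -0.09, 0, 0, 0, 0.02, 0, 0, -0.13, 0, 0, 0, 0.02, 0, 0, -0.14, 0, 0, 0, 0.02, 0, 0, -0.14, 0, 0, 0, 0.02]}}

```text
time_s: 22.7
tool_pos: [0.3586, -0.2873, 0.1535]
ee_rot: [[0.998, 0.066, 0.002], [0.066, -0.998, -0.003], [0.002, 0.003, -1.0]]
ft_force: [-0.2, 0.3, -1.6]
gripper_width: 0.429
finger_force: 40.4
```

Run:
```python
from h import *
go(.65,-.04,.14,-86.2)
```

```text
go [ 0.3071 -0.2275  0.0135] [ 0.0034 -0.0022  0.0001] | t 22.7 pos [ 0.3586 -0.2873  0.1535] q6 0.68 w 0.429 F [-0.2  0.3 -1.6]
```

{"name": "servo_tool", "arguments": {"plan": [0.307, -0.227, 0.01, 0.002, -0.002, 0, 0.02, 0.307, -0.227, 0.01, 0.002, -0.002, 0, 0.02, 0.307, -0.227, 0.01, 0.002, -0.002, 0, 0.02, 0.307, -0.227, 0.01, 0.002, -0.002, 0, 0.02, 0.307, -0.227, 0.01, 0.002, -0.002, 0, 0.02, 0.307, -0.227, 0.01, 0.002, -0.002, 0, 0.02, 0.307, -0.227, 0.01, 0.002, -0.002, 0, 0.02, 0.307, -0.227, 0.01, 0.002, -0.002, 0, 0.02]}}

```text
time_s: 23.5
tool_pos: [0.65, -0.0364, 0.1386]
ee_rot: [[0.998, 0.068, -0.005], [0.068, -0.998, 0.003], [-0.005, -0.004, -1.0]]
ft_force: [0.5, 0.3, -1.2]
gripper_width: 0.429
finger_force: 40.5
```

{"name": "servo_tool", "arguments": {"plan": [0, 0, 0, 0, 0, 0, 0.02, 0, 0, 0, 0, 0, 0, 0.02]}}

```text
time_s: 23.7
tool_pos: [0.6474, -0.0386, 0.1388]
ee_rot: [[0.998, 0.068, -0.007], [0.068, -0.998, 0.003], [-0.007, -0.003, -1.0]]
ft_force: [-0.5, -0.3, -1.8]
gripper_width: 0.433
finger_force: 40.5
```

Run:
```python
from h import *
go(.65,-.04,.023,-86.2)
```

```text
go [0.0033 0.0019 0.1157] [-0.0032  0.0072  0.0017] | t 23.7 pos [ 0.6474 -0.0386  0.1388] q6 1.34 w 0.433 F [-0.5 -0.3 -1.8]
```

{"name": "servo_tool", "arguments": {"plan": [0.003, 0.002, 0.03, -0.003, 0.007, 0, 0.02, 0.003, 0.002, 0.06, -0.003, 0.007, 0, 0.02, 0.003, 0.002, 0.085, -0.003, 0.007, 0, 0.02, 0.003, 0.002, 0.1, -0.003, 0.007, 0, 0.02, 0.003, 0.002, 0.108, -0.003, 0.007, 0, 0.02, 0.003, 0.002, 0.112, -0.003, 0.007, 0, 0.02, 0.003, 0.002, 0.114, -0.003, 0.007, 0, 0.02, 0.003, 0.002, 0.114, -0.003, 0.007, 0, 0.02]}}

```text
time_s: 24.5
tool_pos: [0.6522, -0.041, 0.0281]
ee_rot: [[0.998, 0.066, 0.005], [0.066, -0.998, -0.0], [0.005, 0.001, -1.0]]
ft_force: [-0.3, 0.3, -0.1]
gripper_width: 0.432
finger_force: 40.5
```

{"name": "servo_tool", "arguments": {"plan": [0, 0, 0.001, 0, 0, 0, 0.02, 0, 0, 0.001, 0, 0, 0, 0.02]}}

```text
time_s: 24.7
tool_pos: [0.6521, -0.0408, 0.027]
ee_rot: [[0.998, 0.067, 0.005], [0.067, -0.998, -0.0], [0.005, 0.001, -1.0]]
ft_force: [0.2, -0.3, -1.6]
gripper_width: 0.433
finger_force: 40.5
```

{"name": "servo_tool", "arguments": {"plan": [0, 0, 0.002, 0, 0, 0, 0.02, 0, 0, 0.004, 0, 0, 0, 0.02, 0, 0, 0.005, 0, 0, 0, 0.02, 0, 0, 0.006, 0, 0, 0, 0.02, 0, 0, 0.0065, 0, 0, 0, 0.02, 0, 0, 0.0065, 0, 0, 0, 0.02]}}

```text
time_s: 25.3
tool_pos: [0.6516, -0.0407, 0.0207]
ee_rot: [[0.998, 0.067, 0.004], [0.067, -0.998, -0.0], [0.004, 0.0, -1.0]]
ft_force: [-3.1, 0.8, 7.0]
gripper_width: 0.428
finger_force: 41.4
```

{"name": "servo_tool", "arguments": {"plan": [0, 0, 0, 0, 0, 0, 0.042, 0, 0, 0, 0, 0, 0, 0.048, 0, 0, 0, 0, 0, 0, 0.05, 0, 0, -0.015, 0, 0, 0, 0.05, 0, 0, -0.05, 0, 0, 0, 0.05, 0, 0, -0.1, 0, 0, 0, 0.05, 0, 0, -0.15, 0, 0, 0, 0.05, 0, 0, -0.17, 0, 0, 0, 0.05]}}

```text
time_s: 26.1
tool_pos: [0.6539, -0.0412, 0.1967]
ee_rot: [[0.998, 0.067, 0.013], [0.067, -0.998, -0.002], [0.013, 0.002, -1.0]]
ft_force: [0.3, 0.3, -0.1]
gripper_width: 0.586
finger_force: 0.0
```

Run:
```python
from h import *
c,W=wrist(); save(c,"w7",1.2)
go(.425,.14,.19,1)
```

```text
go [-0.2173 -0.1963  0.0046] [ 0.0143 -0.01   -1.5215] | t 26.1 pos [ 0.6548 -0.0414  0.1986] q6 1.34 w 0.590 F [1.3 0.4 2.3]
```

View pics/w7.png

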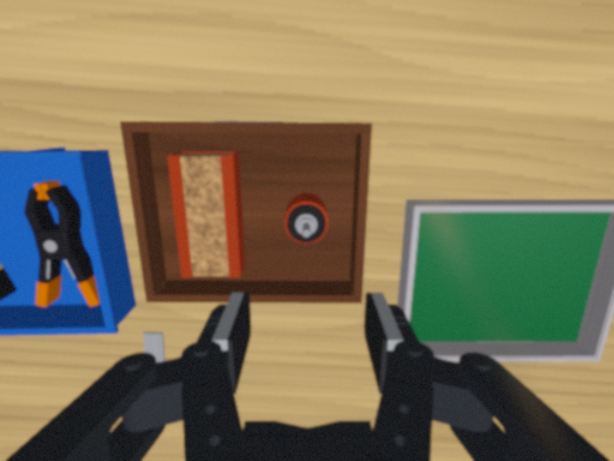

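The cork lies flat at (208,215) in the wood tray, and the drum stands at (307,222), clear of everything. Now to the square.

{"name": "servo_tool", "arguments": {"plan": [-0.217, -0.196, 0.005, 0.008, 0, -1.52, 0.06, -0.217, -0.196, 0.005, 0.008, 0, -1.52, 0.06, -0.217, -0.196, 0.005, 0.008, 0, -1.52, 0.06, -0.217, -0.196, 0.005, 0.008, 0, -1.52, 0.06, -0.217, -0.196, 0.005, 0.008, 0, -1.52, 0.06, -0.217, -0.196, 0.005, 0.008, 0, -1.52, 0.06, -0.217, -0.196, 0.005, 0.008, 0, -1.52, 0.06, -0.217, -0.196, 0.005, 0.008, 0, -1.52, 0.06]}}

```text
time_s: 26.95
tool_pos: [0.42, 0.1412, 0.1846]
ee_rot: [[0.291, 0.957, 0.001], [0.957, -0.291, 0.005], [0.005, -0.001, -1.0]]
ft_force: [0.5, 0.5, 0.4]
gripper_width: 0.707
finger_force: 0.0
```

Run:
```python
from h import *
go(.425,.14,.19,1)
```

```text
go [ 0.0003  0.0052 -0.0054] [ 1.000e-04 -4.800e-03 -3.132e-01] | t 26.9 pos [0.42   0.1412 0.1846] q6 0.46 w 0.707 F [0.5 0.5 0.4]
```

{"name": "servo_tool", "arguments": {"plan": [0, 0.005, -0.005, 0, -0.004, -0.313, 0.06, 0, 0.005, -0.005, 0, -0.004, -0.313, 0.06, 0, 0.005, -0.005, 0, -0.004, -0.313, 0.06, 0, 0.005, -0.005, 0, -0.004, -0.313, 0.06]}}

```text
time_s: 27.35
tool_pos: [0.4261, 0.1388, 0.1892]
ee_rot: [[-0.005, 1.0, -0.0], [1.0, 0.005, 0.001], [0.001, -0.0, -1.0]]
ft_force: [-0.0, 0.2, 0.4]
gripper_width: 0.705
finger_force: 0.0
```

Run:
```python
from h import *
c,W=wrist(); save(c,"w8",1.2)
P=blob(W,.0125,.022,(.425,.14),.08)
P=blob(W,.005,.0125,(.49,.11),.05)
go(.423,.141,.005,1)
```

```text
blob 1596 z5/50/95 [0.0145 0.0157 0.0169] rect [420.8 141.7] [79.9 23.6] 89.9 mean [0.4207 0.143  0.0157] pca 89.9
blob 1010 z5/50/95 [0.0079 0.009  0.0102] rect [474. 112.] [67.4 20.2] 0.4 mean [0.4739 0.1121 0.009 ] pca -179.6
go [ 0.0021 -0.0029  0.1841] [-0.0002 -0.0007 -0.0121] | t 27.4 pos [0.426  0.1388 0.1891] q6 0.15 w 0.703 F [0.4 0.8 0.1]
```

View pics/w8.png

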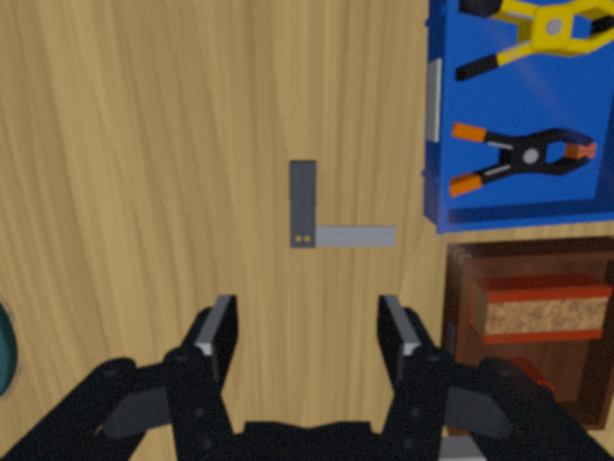

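The square's stock is at (303,204), with its top 16 mm up, centre (0.421, 0.1417), yaw -90° and the blade toward +x. I grip the stock, clear of the blade.

{"name": "servo_tool", "arguments": {"plan": [0.002, -0.005, 0.05, 0, 0, 0, 0.06, 0.002, -0.005, 0.1, 0, 0, 0, 0.06, 0.002, -0.005, 0.14, 0, 0, 0, 0.055, 0.002, -0.005, 0.165, 0, 0, 0, 0.05, 0.002, -0.005, 0.178, 0, 0, 0, 0.05, 0.002, -0.005, 0.185, 0, 0, 0, 0.045, 0.002, -0.005, 0.185, 0, 0, 0, 0.045, 0.002, -0.005, 0.185, 0, 0, 0, 0.045]}}

```text
time_s: 28.2
tool_pos: [0.4216, 0.141, 0.0044]
ee_rot: [[-0.008, 1.0, 0.001], [1.0, 0.008, 0.001], [0.001, 0.001, -1.0]]
ft_force: [-0.5, -0.6, 0.7]
gripper_width: 0.529
finger_force: 0.0
```

{"name": "servo_tool", "arguments": {"plan": [0, 0, 0, 0, 0, 0, 0.01, 0, 0, 0, 0, 0, 0, 0.01, 0, 0, 0, 0, 0, 0, 0.01, 0, 0, 0, 0, 0, 0, 0.01, 0, 0, 0, 0, 0, 0, 0.01, 0, 0, 0, 0, 0, 0, 0.01], "newtons": 80}}

```text
time_s: 28.8
tool_pos: [0.4219, 0.1411, 0.0051]
ee_rot: [[-0.008, 1.0, 0.002], [1.0, 0.008, 0.001], [0.001, 0.002, -1.0]]
ft_force: [-1.1, -0.0, 7.9]
gripper_width: 0.252
finger_force: 78.8
```

{"name": "servo_tool", "arguments": {"plan": [0, 0, -0.02, 0, 0, 0, 0.01, 0, 0, -0.05, 0, 0, 0, 0.01, 0, 0, -0.09, 0, 0, 0, 0.01, 0, 0, -0.13, 0, 0, 0, 0.01, 0, 0, -0.16, 0, 0, 0, 0.01, 0, 0, -0.16, 0, 0, 0, 0.01]}}

```text
time_s: 29.4
tool_pos: [0.4242, 0.1414, 0.1682]
ee_rot: [[-0.009, 1.0, 0.009], [1.0, 0.009, 0.002], [0.002, 0.009, -1.0]]
ft_force: [-0.1, 0.7, -2.9]
gripper_width: 0.251
finger_force: 79.5
```

Run:
```python
from h import *
go(.572,-.2,.17,3.7)
```

```text
go [-0.3426  0.1449 -0.0012] [ 0.009  -0.0019 -0.0559] | t 29.4 pos [0.4242 0.1414 0.1682] q6 0.16 w 0.251 F [-0.1  0.7 -2.9]
```

{"name": "servo_tool", "arguments": {"plan": [-0.343, 0.145, 0, 0.004, 0, -0.056, 0.01, -0.343, 0.145, 0, 0.004, 0, -0.056, 0.01, -0.343, 0.145, 0, 0.004, 0, -0.056, 0.01, -0.343, 0.145, 0, 0.004, 0, -0.056, 0.01, -0.343, 0.145, 0, 0.004, 0, -0.056, 0.01, -0.343, 0.145, 0, 0.004, 0, -0.056, 0.01, -0.343, 0.145, 0, 0.004, 0, -0.056, 0.01, -0.343, 0.145, 0, 0.004, 0, -0.056, 0.01]}}

```text
time_s: 30.2
tool_pos: [0.5704, -0.2053, 0.1625]
ee_rot: [[-0.062, 0.998, -0.003], [0.998, 0.062, -0.001], [-0.001, -0.003, -1.0]]
ft_force: [0.9, -0.1, -2.0]
gripper_width: 0.252
finger_force: 79.5
```

{"name": "servo_tool", "arguments": {"plan": [0, 0, 0, 0, 0, 0, 0.01, 0, 0, 0, 0, 0, 0, 0.01]}}

```text
time_s: 30.4
tool_pos: [0.5679, -0.2006, 0.1621]
ee_rot: [[-0.063, 0.998, -0.007], [0.998, 0.063, 0.002], [0.003, -0.007, -1.0]]
ft_force: [0.0, -0.3, -2.2]
gripper_width: 0.249
finger_force: 79.5
```

Run:
```python
from h import *
c,W=wrist(); save(c,"w9",1.2); np.save("w9.npy",W)
px=c["pixels"].astype(int); g=(px.max(-1)-px.min(-1)<30)&(px.min(-1)>70)
for a in(3,4,5): trayfit(W,g,.026,.034,(.597,-.243),a)
gr=(px[...,1]>px[...,0]+25)&(px[...,1]>px[...,2]+25)
P=blob(W,0,.012,(.6,-.245),.14,gr)
m=(W[...,2]>.13)&(W[...,2]<.21)&g; P=W[m]; print("blade?",len(P),P.mean(0) if len(P) else 0)
go(.572,-.2445,.02,3.7)
```

```text
n 3434 span [0.162 0.169] c_from_lo [ 0.5898 -0.2083] c v-mid [ 0.5906 -0.2237] mid [ 0.5918 -0.2236]
n 3434 span [0.161 0.17 ] c_from_lo [ 0.5903 -0.2096] c v-mid [ 0.5913 -0.2247] mid [ 0.592  -0.2246]
n 3434 span [0.162 0.172] c_from_lo [ 0.5898 -0.211 ] c v-mid [ 0.591 -0.225] mid [ 0.5922 -0.2249]
blob 14294 z5/50/95 [0.0041 0.0052 0.0064] rect [ 593.4 -240. ] [148.  181.2] 3.9 mean [ 0.6025 -0.2102  0.0052] pca 139.5
blade? 6297 [ 0.57815221 -0.20058589  0.17395709]
go [-0.0453  0.0024  0.1423] [-0.0067 -0.0027 -0.0001] | t 30.4 pos [ 0.5677 -0.1998  0.1624] q6 -0.52 w 0.257 F [-0.  -0.9 -2.1]
```

View pics/w9.png

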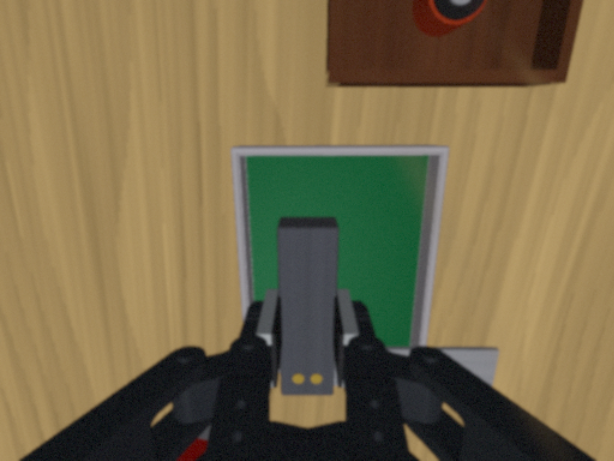

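The square is held level over the lined tray; its rim corners are at (235,150) and (446,150), and its centre is about (0.593, -0.240). Lowering.

{"name": "servo_tool", "arguments": {"plan": [-0.042, -0.002, 0.02, -0.006, -0.002, 0, 0.01, -0.042, -0.002, 0.05, -0.006, -0.002, 0, 0.01, -0.042, -0.002, 0.085, -0.006, -0.002, 0, 0.01, -0.042, -0.002, 0.11, -0.006, -0.002, 0, 0.01, -0.042, -0.002, 0.127, -0.006, -0.002, 0, 0.01, -0.042, -0.002, 0.135, -0.006, -0.002, 0, 0.01, -0.042, -0.002, 0.138, -0.006, -0.002, 0, 0.01, -0.042, -0.002, 0.138, -0.006, -0.002, 0, 0.01]}}

```text
time_s: 31.25
tool_pos: [0.5694, -0.2422, 0.0259]
ee_rot: [[-0.065, 0.998, 0.002], [0.998, 0.065, -0.001], [-0.001, 0.002, -1.0]]
ft_force: [0.1, 0.5, -2.2]
gripper_width: 0.253
finger_force: 79.5
```

{"name": "servo_tool", "arguments": {"plan": [0, 0, 0.001, 0, 0, 0, 0.01, 0, 0, 0.001, 0, 0, 0, 0.01]}}

```text
time_s: 31.45
tool_pos: [0.57, -0.2431, 0.0256]
ee_rot: [[-0.065, 0.998, 0.003], [0.998, 0.065, -0.002], [-0.002, 0.003, -1.0]]
ft_force: [-0.4, -0.1, -2.5]
gripper_width: 0.257
finger_force: 79.5
```

{"name": "servo_tool", "arguments": {"plan": [0, 0, 0.004, 0, 0, 0, 0.01, 0, 0, 0.007, 0, 0, 0, 0.01, 0, 0, 0.01, 0, 0, 0, 0.01, 0, 0, 0.012, 0, 0, 0, 0.01, 0, 0, 0.013, 0, 0, 0, 0.01, 0, 0, 0.0135, 0, 0, 0, 0.01, 0, 0, 0.0135, 0, 0, 0, 0.01]}}

```text
time_s: 32.15
tool_pos: [0.5693, -0.2429, 0.011]
ee_rot: [[-0.065, 0.998, 0.002], [0.998, 0.065, -0.001], [-0.001, 0.002, -1.0]]
ft_force: [0.2, -1.0, -1.9]
gripper_width: 0.251
finger_force: 79.5
```

{"name": "servo_tool", "arguments": {"plan": [0, 0, 0.0005, 0, 0, 0, 0.01, 0, 0, 0.001, 0, 0, 0, 0.01, 0, 0, 0.0015, 0, 0, 0, 0.01, 0, 0, 0.0015, 0, 0, 0, 0.01]}}

```text
time_s: 32.55
tool_pos: [0.5695, -0.243, 0.0102]
ee_rot: [[-0.065, 0.998, 0.002], [0.998, 0.065, -0.001], [-0.001, 0.002, -1.0]]
ft_force: [-1.7, 1.3, 4.1]
gripper_width: 0.248
finger_force: 80.3
```

Contact. Releasing slowly, then rising.

{"name": "servo_tool", "arguments": {"plan": [0, 0, 0, 0, 0, 0, 0.028, 0, 0, 0, 0, 0, 0, 0.036, 0, 0, 0, 0, 0, 0, 0.04, 0, 0, -0.015, 0, 0, 0, 0.04, 0, 0, -0.05, 0, 0, 0, 0.04, 0, 0, -0.1, 0, 0, 0, 0.04, 0, 0, -0.15, 0, 0, 0, 0.05, 0.03, -0.06, -0.18, 0, 0, 0, 0.06]}}

```text
time_s: 33.35
tool_pos: [0.5349, -0.2294, 0.1872]
ee_rot: [[-0.065, 0.998, 0.017], [0.998, 0.065, -0.01], [-0.011, 0.016, -1.0]]
ft_force: [0.1, 0.1, 1.9]
gripper_width: 0.699
finger_force: 0.0
```

{"name": "servo_tool", "arguments": {"plan": [0.05, -0.05, -0.03, 0, 0, 0, 0.06, 0.1, -0.1, -0.05, 0, 0, 0, 0.06, 0.15, -0.13, -0.06, 0, 0, 0, 0.06, 0.2, -0.16, -0.06, 0, 0, 0, 0.06, 0.2, -0.16, -0.06, 0, 0, 0, 0.06, 0.2, -0.16, -0.06, 0, 0, 0, 0.06]}}

```text
time_s: 33.95
tool_pos: [0.3502, -0.0327, 0.2401]
ee_rot: [[-0.066, 0.998, 0.001], [0.998, 0.066, 0.0], [0.0, 0.001, -1.0]]
ft_force: [0.5, 0.5, -0.6]
gripper_width: 0.701
finger_force: 0.0
```

Run:
```python
from h import *
c=capture("scene"); cv2.imwrite("pics/fin.png",cv2.resize(c["pixels"][120:330,50:400,::-1],None,fx=2.2,fy=2.2,interpolation=cv2.INTER_CUBIC))
s=r.read_state(); print(s["time_s"],s["tool_pos"])
W=cloud(c); px=c["pixels"].astype(int)
m=(W[...,2]>.01)&(np.abs(W[...,0]-.593)<.065)&(np.abs(W[...,1]+.24)<.085); P=W[m]
st=P[P[:,0]<.59]; bl=P[P[:,0]>.595]
for q in(st,bl): print(len(q),q.mean(0).round(3),np.percentile(q[:,2],[5,50,95]).round(4)) if len(q) else 0
```

```text
34.0 [ 0.35039356 -0.03252176  0.24018823]
318 [ 0.573 -0.245  0.02 ] [0.0116 0.0212 0.0241]
168 [ 0.627 -0.267  0.015] [0.011  0.0151 0.0177]
```

View pics/fin.png

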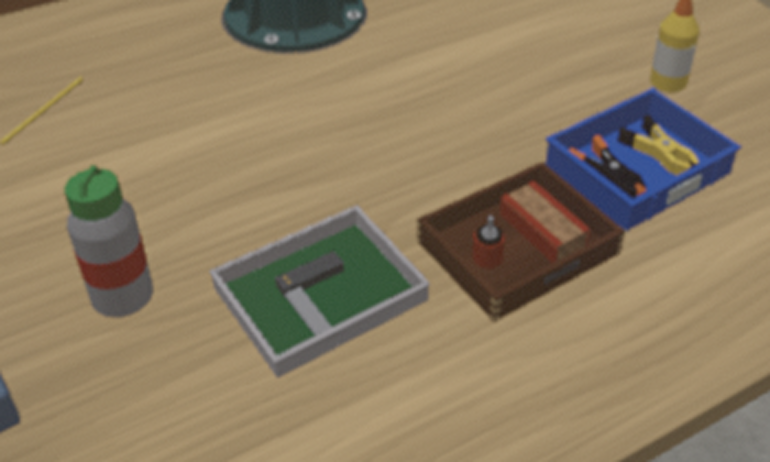

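The final view shows everything in place: the square flat at (310,285), with its stock top 21 mm up and blade 15 mm up as expected. The drum is at (489,240), the cork at (545,215) and the clamps at (615,165) and (660,145). Both bottles are standing where they were, so I hand in.

```bash
python3 -c "
from plant import job
print(job.job_done())"
```

```text
the job is handed in; nothing more can be done
None
```

The job is handed in after 34 s: both clamps are in the blue bin, the cork block and drum are in the wooden tray, the square is in the green-lined tray, and both bottles are still standing; no verdict was returned.

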